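# Turn up the sunken trim knob under a locked guard

## Task

On the blue welding remote on the bench, slide the aluminium guard fully open to the robot's left - its red lock tab has to be held down all the while it slides - and let the tab spring up again. Then turn the small knob at the bottom of the uncovered well clockwise all the way to its end stop, let go, and leave the guard open. Do not disturb the nozzle, the bolt and the side cutters lying round it.

Things in the scene. Friction and masses are not known exactly. Their poses are not given: they have to be found in the camera images.
- housing: blue box of the remote, 104 (x) x 184 (y) x 50 mm, fixed to the bench; origin at the centre of its underside, z up, +y the way the guard opens (roughly to the robot's left). On its top face a steel comb bar 14 mm high runs along the +x edge, teeth reaching in to x = +39 mm, and a guide 5 mm high along the -x edge; a round well opens at x = 0, y = -44 mm, hidden by the guard at first
- well_mouth (a point): centre of the well's mouth, in the plane of the box's top face (50 mm above the bench); axes as the housing. The well is 75 mm across and 34 mm deep. A scale of white strokes surrounds it; a longer red stroke marks the knob's end stop
- knob_top (a point): centre of the top of the upright knob in the middle of the well: round, ribbed, grey, 20 mm in diameter, with a skirt 30 mm wide and 3 mm thick at its foot. Its top is 26 mm above the well floor and 8 mm below the mouth; 27 mm are free between knob and wall. A white line on it points to the scale. It turns about its vertical axis (friction about 0.06 N m) and stays where left
- knob (a joint): angle of the knob in rad: 0 to 4.8, growing clockwise seen from above; 4.8 is the end stop, a firm one
- guard (a joint): travel of the guard in m: 0 shut over the well, 0.082 fully open against its stop, towards the housing's +y. An 80 x 76 mm aluminium plate on the box's top that carries the red lock tab. With the tab up a pin on it stands between the comb's teeth and the guard cannot open; should the tab rise on the way it locks again, until past 0.068. Friction about 1.5 N
- tab_top (a point): centre of the red lock tab's top face, 62 mm above the bench with the tab up; rides with the guard (shut: right over the knob). The tab is 40 (x) x 42 mm (y); a lip 5 mm thick and 7 mm high above that face stands along its +y edge, its pushing face 17 mm from this point, so that shut fingers pressing the tab can push the lip towards +y
- tab (a joint): how far the lock tab is pressed down, in m: 0 up, 0.006 fully down; the pin is free below about 0.0045. A spring pushes it up, 2 N at the top and 5 N fully down
- nozzle: terracotta-coloured ceramic nozzle, 20 mm across and 35 mm high, standing loose on the bench in front of the box; origin at its underside
- bolt: M16 steel bolt standing loose on its head behind the box, 24 x 27 x 55 mm; origin at its underside
- cutters: side cutters with blue handles lying loose to the left of the box, 152 x 55 x 13 mm; origin at the underside
Not all that is in view belongs to the job. Of the things that look like the housing, the larger one is meant.

How it is judged:
On the way:
1. the guard is slid fully open (at least 76 of 82 mm) and its lock tab has sprung up again (value of joint guard above 0.076 m and value of joint tab below 0.002 m), for 0.2 s.
At the end, for the whole second after the job is handed in: the knob stands within 0.12 rad of its clockwise end stop (4.8 rad), the guard is open at least 76 mm of its 82 mm, and the lock tab is up (pressed less than 2 mm) (all of step 1 and value of joint knob above 4.68 rad); the robot touches nothing.
It fails at once if the nozzle, the bolt or the side cutters are moved by more than 25 mm (distance of any of nozzle, bolt, cutters from where it was at the start of the episode above 0.025 m).
It also fails if it takes over 61 s, if anything falls off the work surface, if the arm or the gripper's body presses on something with over 40 N, if the wrist force passes 120 N, or if a joint passes its speed limit or range.

## Robot

A 7-joint arm with a two-finger parallel gripper is mounted at the origin on a cart in front of the work surface, level with it; the furniture and walls round the work are solid. World frame = base frame: x ahead of the robot, y to its left, z up, the work surface at z = 0. Lengths are in m, angles in rad, forces in N, time in s.
With the tool pointing down it reaches from about 0.425 to 0.925 m from the base axis. Payload 6.8 kg.
Tool frame: the origin (TCP) lies on the centre line of the jaws, within the pads' length; the fingertips stand 17 mm ahead of it and the grasp point (between the pads) lies 2 mm behind it; z points along the fingers, x is the direction in which the jaws open and shut, and the axes are right-handed (so a half turn about z gives the same grasp; the last joint's range is limited). The gripper opens to 85 mm and grips with 20 to 120 N. Pads are 22 mm wide; open, the fingers measure 114 mm over their backs; the gripper's body (76 mm by 85 mm) begins 54 mm behind the grasp point. The pads swing forward as they close: fully open they stand 13 mm farther back than shut.
Start: joints at [1.218, 0.477, 0.022, 1.555, -0.011, 1.109, -0.083], TCP at [0.164, -0.655, 0.248] pointing down, gripper open.
Joint ranges: [-2.96, 2.96], [-0.34, 2.1], [-1.41, 1.46], [0.24, 2.44], [-1.37, 4.51], [0.17, 1.92], [-2.96, 2.96]. Speed limits (rad/s): [2.39, 2.39, 3.14, 3.14, 3.14, 3.14, 3.14].

## Interface

Orientations are given as a unit quaternion [w, x, y, z].
In Python, from station import status, read_camera, camera_model, bot gives the robot as it stands.
- The arm moves only by the tool arm_command, never from a script. Its argument "series" is a list of rows, each a list of 3 entries, a list of its own where there are three numbers: the finger opening in mm, from 0 to 85.4, then the shift along the tool's x, y, z in mm, then the turn about the tool's z in rad. In form: [[gripper, [dx, dy, dz], roll], ...]. A call has 1 to 8 rows; each row is the pose to reach, as a shift and turn from the pose commanded when the call began, along the tool's axes at that moment; what a row does not reach only later rows make up. A row lasts 1/8 s, in which the tool goes at most 62.5 mm and 10.7 degrees, less where a joint would pass 70% of its speed; a pose out of reach is approached as far as the arm can. A call with a gripper value outside its range is refused whole. The fingers move at their own pace and stop on an object; "squeeze" is the grip in N (left out, the last holds). Time passes only in rows, so rows that repeat a pose let the fingers close. It gives the time, the measured TCP pose, the force and the opening at its end, in the units of the state.
- status.get_obs(): the state, without advancing time (a new reading comes with each control period).
- read_camera(name): name is "scene" or "top" or "wrist"; returns the picture (384x512x3 uint8, blue, green, red); there is no depth.
- camera_model(name): a dict with "fov_y" (degrees; the focal length in pixels is half the picture's height over the tangent of half this angle, whatever the lens; pixels are square), "cx", "cy" (the principal point, pixels), "R" (3x3) and "t" (3): a world point X has camera coordinates R X + t. Camera axes: x right, y down, z forward; pixel columns grow to the right and rows downward; lengths in m; the calibration is good to about 2 mm. The wrist camera is an equidistant fisheye: a pixel r from the principal point sees the ray r / f radians off the axis. A picture is of the moment at which its call begins: read the wrist's pose just before it. camera_model takes no time and is no camera call; for the wrist camera it gives the pose at the moment of the call.
- bot.hand_in(): hands the job in, once; it reports no verdict.
The state is a dict: "t": time; "q": joint angles; "joint_vel": joint speeds; "joint_torque": joint torques, N m; "eef_pos": TCP position; "tool_rot": TCP orientation; "contact_force": force on the tool from outside, world axes, zero at the start; "torque": the same for the moment, N m; "gripper_width": opening from 0.0 (shut) to 1.0 (fully open).
Only numpy, scipy, OpenCV 4.12 (cv2) and the standard library are available. Lean on these libraries where they do the work, as an engineer would, in place of code of your own. Each camera call takes 0.05 s, during which the arm holds its last target.

## Working session

There is one attempt and no reset: what is moved stays moved. The work goes in short steps, Python scripts to look and compute and a tool call to move; the robot and the scene stay as the last step left them, time stands still between calls to the robot, and variables do not carry over. Pictures are saved under pics/ and viewed, and the job is handed in when it is done.

Besides the shell and the picture viewer there is one more tool, called after "Request:" by a JSON object that holds its "api" and its "payload", one argument or row to a line. arm_command: Moves the arm, as the interface text tells. Its arguments: {"type":"object","properties":{"series":{"type":"array"},"squeeze":{"type":"number"}},"required":["series"]}

```bash
ls; mkdir -p pics
python3 - <<'E'
from station import status, read_camera, camera_model, bot
import cv2
print(status.get_obs())
for n in ("scene","top","wrist"):
    print(n,camera_model(n)); cv2.imwrite(f"pics/{n}0.png",read_camera(n))
E
```

```text
pics
{'t': 0.0, 'q': array([ 1.21786001,  0.47779078,  0.02232851,  1.55643698, -0.01149348,
        1.10923077, -0.08309396]), 'joint_vel': array([-0.00035948,  0.00120623,  0.00077427, -0.00010688,  0.00239621,
       -0.00077249, -0.00111876]), 'joint_torque': array([-1.12081816e-03, -5.96445429e+01,  1.60797179e+00, -2.81195426e+01,
        1.25261623e-02,  9.51884984e-03, -1.75458820e-05]), 'eef_pos': array([ 0.16348426, -0.65435378,  0.2473378 ]), 'tool_rot': array([-4.82514443e-04,  7.88173852e-01, -6.15452048e-01, -7.22626576e-04]), 'contact_force': array([-0.22200436, -1.13782287, -0.14020529]), 'torque': array([ 0.02349753,  0.01665331, -0.04647684]), 'gripper_width': 1.0003276532418437}
scene {'fov_y': 43.35666638445238, 'cx': 249.35879188632626, 'cy': 193.35817547953707, 'R': array([[-0.86330905, -0.50446073, -0.01472613],
       [-0.36091082,  0.63751501, -0.68067466],
       [ 0.35276177, -0.58231778, -0.73243781]]), 't': array([0.60734434, 0.04222415, 0.99546318])}
top {'fov_y': 47.69421085788678, 'cx': 255.09169847374775, 'cy': 189.88488142681206, 'R': array([[-0.01779824, -0.99981681, -0.00703989],
       [-0.99223345,  0.01852933, -0.12300184],
       [ 0.12310975,  0.004796  , -0.99238147]]), 't': array([0.31965513, 0.54351802, 0.91078683])}
wrist {'fov_y': 65.70646984690485, 'cx': 251.50971584739708, 'cy': 194.7530874688531, 'R': array([[ 2.40797444e-01, -9.70574994e-01, -8.78198860e-04],
       [-9.21751739e-01, -2.28967685e-01,  3.12965703e-01],
       [-3.03957765e-01, -7.45518602e-02, -9.49764022e-01]]), 't': array([-0.67406288, -0.03863921,  0.37959859])}
```

View pics/scene0.png

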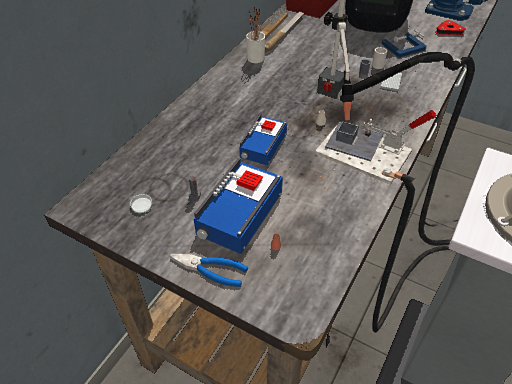

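View pics/top0.png

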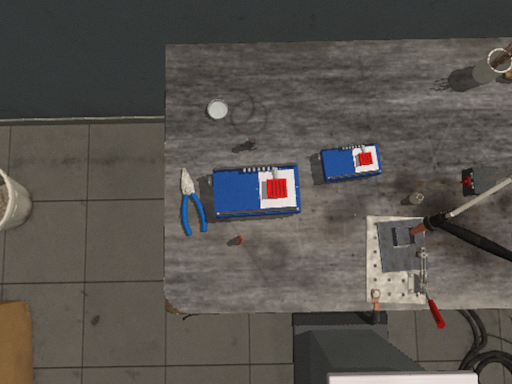

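View pics/wrist0.png

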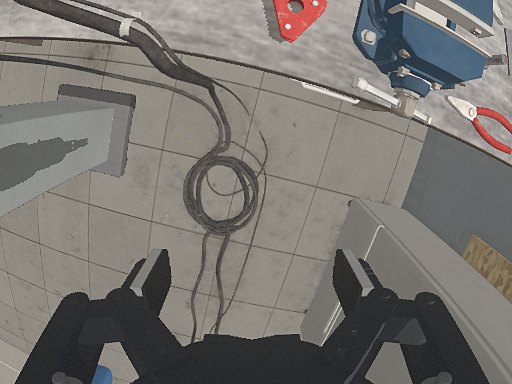

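The scene shows two blue remotes: the larger at top-picture pixel (256,190) and the smaller at (351,162). The larger is the one meant, with the nozzle at (237,240), bolt at (250,146) and cutters at (192,202) round it. I'll confirm in an enlarged crop and measure.

```bash
cat > h.py <<'E'
import numpy as np, cv2
from station import status, read_camera, camera_model, bot
def f(c): return 192/np.tan(np.radians(c['fov_y']/2))
def ray(n,u,v,c=None):
    c=c or camera_model(n); x=(u-c['cx'])/f(c); y=(v-c['cy'])/f(c)
    if n=='wrist':
        r=np.hypot(x,y); d=np.array([np.sin(r)*x/r,np.sin(r)*y/r,np.cos(r)]) if r>1e-9 else np.array([0,0,1.])
    else: d=np.array([x,y,1.])
    return -c['R'].T@c['t'], c['R'].T@d
def onz(n,u,v,z,c=None):
    o,d=ray(n,u,v,c); return o+d*(z-o[2])/d[2]
def px(n,X,c=None):
    c=c or camera_model(n); p=c['R']@np.asarray(X)+c['t']
    if n=='wrist':
        th=np.arctan2(np.hypot(p[0],p[1]),p[2]); k=th/np.hypot(p[0],p[1])
        return np.array([c['cx']+f(c)*k*p[0],c['cy']+f(c)*k*p[1]])
    return np.array([c['cx']+f(c)*p[0]/p[2],c['cy']+f(c)*p[1]/p[2]])
E
python3 - <<'E'
from h import *
for n in("top","scene"):
    im=cv2.imread(f"pics/{n}0.png"); b,g,r=[im[...,i].astype(int) for i in range(3)]
    for nm,m,zs in(("red",(r>150)&(g<60)&(b<60),.062),("blue",(b>90)&(r<60)&(b-g>40),.05)):
        k,l,s,ce=cv2.connectedComponentsWithStats(m.astype(np.uint8))
        for i in range(1,k):
            if s[i,4]>60:
                rc=cv2.minAreaRect(np.argwhere(l==i)[:,::-1].astype(np.float32))
                print(n,nm,s[i],ce[i].round(1),onz(n,*ce[i],zs).round(4), [onz(n,*p,zs).round(3)[:2].tolist() for p in cv2.boxPoints(rc)] if n=="top" else "")
t=cv2.imread("pics/top0.png")[130:260,170:310]; cv2.imwrite("pics/c1.png",cv2.resize(t,None,fx=4,fy=4,interpolation=cv2.INTER_CUBIC))
t=cv2.imread("pics/scene0.png")[150:290,160:300]; cv2.imwrite("pics/c2.png",cv2.resize(t,None,fx=4,fy=4,interpolation=cv2.INTER_CUBIC))
E
```

```text
top red [359 153  13  12 130] [365.1 158.4] [0.6089 0.0743 0.062 ] [[0.621, 0.087], [0.62, 0.061], [0.597, 0.062], [0.597, 0.088]]
top red [267 179  20  19 305] [276.1 188. ] [0.549 0.265 0.062] [[0.569, 0.284], [0.568, 0.244], [0.53, 0.245], [0.53, 0.285]]
top blue [322 149  33  29 753] [337.8 162.1] [0.6043 0.1304 0.05  ] [[0.63, 0.165], [0.638, 0.101], [0.581, 0.095], [0.572, 0.159]]
top blue [265 166  36  48 220] [292.  191.8] [0.5417 0.2308 0.05  ] [[0.594, 0.294], [0.598, 0.218], [0.499, 0.214], [0.496, 0.289]]
top blue [ 213  171   47   46 1729] [235.4 191.1] [0.5456 0.3518 0.05  ] [[0.588, 0.401], [0.592, 0.304], [0.497, 0.3], [0.493, 0.396]]
top blue [191 193  16  39 170] [200.3 211.6] [0.503  0.4272 0.05  ] [[0.542, 0.447], [0.547, 0.433], [0.464, 0.408], [0.46, 0.422]]
top blue [182 195  10  40 195] [185.3 214.6] [0.4971 0.4591 0.05  ] [[0.538, 0.47], [0.54, 0.454], [0.456, 0.447], [0.455, 0.463]]
top blue [218 213  46   4  78] [240.6 214.4] [0.4953 0.3415 0.05  ] [[0.495, 0.39], [0.499, 0.294], [0.496, 0.294], [0.491, 0.389]]
scene red [437  20  29  11 143] [449.9  25.8] [ 0.3559 -0.5616  0.062 ] 
scene red [237 171  26  16 198] [250.1 178.6] [0.5474 0.2623 0.062 ] 
scene blue [240 123  47  33 510] [259.1 142.1] [0.5938 0.1428 0.05  ] 
scene blue [238 162  39  15  76] [256.9 168.4] [0.5564 0.2188 0.05  ] 
scene blue [ 196  176   86   63 1761] [230.2 211.9] [0.5412 0.3505 0.05  ] 
scene blue [200 257  48  15 298] [223.4 262.2] [0.4891 0.4575 0.05  ] 
scene blue [197 265  44  21 302] [217.7 277. ] [0.4811 0.4887 0.05  ]
```

View pics/c1.png

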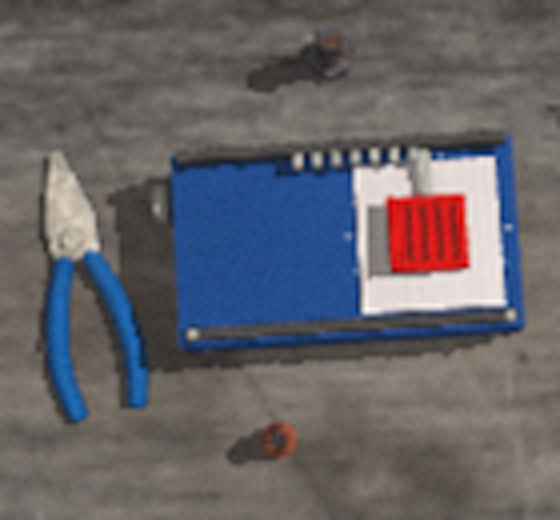

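View pics/c2.png

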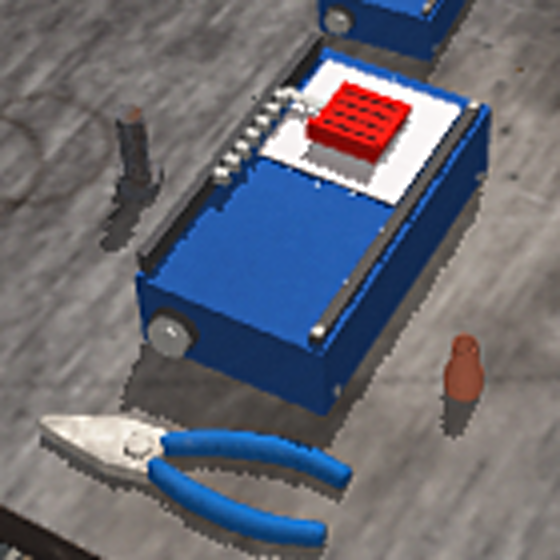

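The crop confirms it: the large remote has the tab at top pixel (276,188), its comb on the far side, and the cutters, bolt and nozzle round it. Next I check the heights of the torch stand along the route.

Run:
```python
from h import *
print(px("top",[0,0,0]),px("top",[.3,0,0]),px("scene",[.164,-.655,.25]))
def tri(a,b):
    o,d=ray("top",*a);p,e=ray("scene",*b)
    A=np.stack([d,-e],1);s,_,_,_=np.linalg.lstsq(A,p-o,rcond=None)
    x=o+d*s[0];y=p+e*s[1];return ((x+y)/2).round(3),np.linalg.norm(x-y).round(3)
print(tri((436,221),(348,91)), tri((416,231),(347,120)),tri((418,198),(321,117)),tri((501,60),(253,35)))
for p in((500,20,"scene"),):pass
a=cv2.resize(cv2.imread("pics/scene0.png")[0:200,280:512],None,fx=3,fy=3);cv2.imwrite("pics/c3.png",a)
a=cv2.resize(cv2.imread("pics/top0.png")[150:384,300:512],None,fx=2.5,fy=2.5);cv2.imwrite("pics/c4.png",a)
```

```text
[407.53541182 449.08893936] [399.14747045 302.56085432] [555.18798278 -40.000021  ]
(array([ 0.469, -0.047,  0.113]), np.float64(0.003)) (array([ 0.454, -0.029,  0.048]), np.float64(0.0)) (array([ 0.527, -0.05 ,  0.014]), np.float64(0.0)) (array([ 0.82 , -0.226,  0.072]), np.float64(0.005))
```

View pics/c3.png

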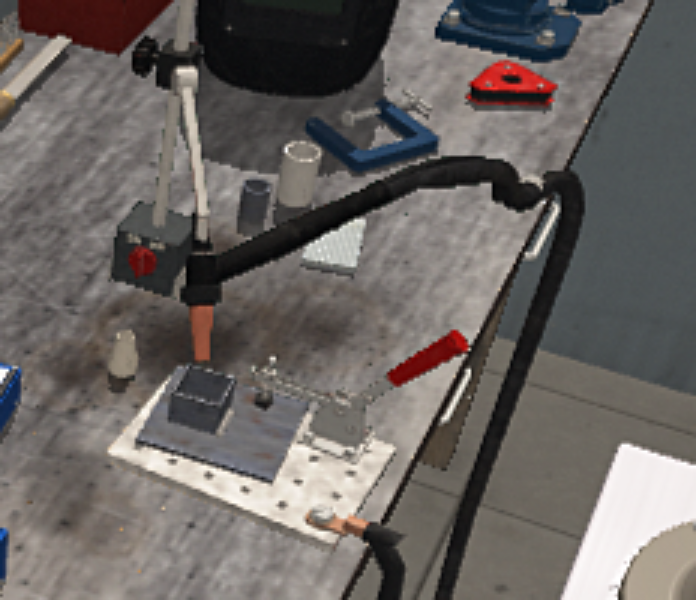

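View pics/c4.png

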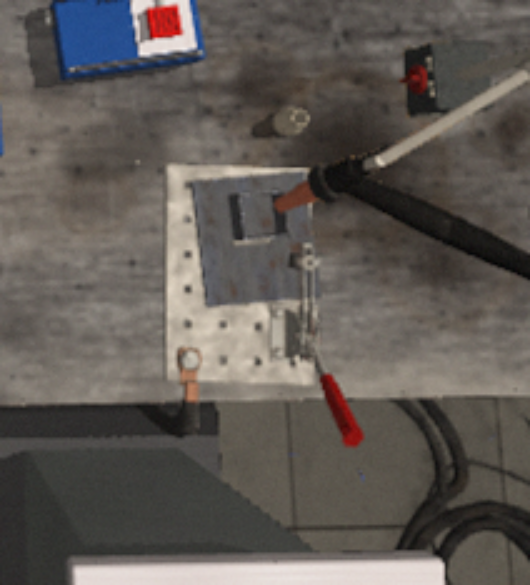

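Run:
```python
from h import *
def lineplane(a,b,q):
    o,d1=ray("top",*a);_,d2=ray("top",*b);n=np.cross(d1,d2);p,e=ray("scene",*q)
    return (p+e*(n@(o-p))/(n@e)).round(3)
# white arm
for q in((340,60),(341,30),(342,22),(343,5)): print("arm",q,lineplane((452,214),(510,179),q))
# black hose
for q in((380,80),(420,60),(450,55),(465,60),(470,80)): print("hose",q,lineplane((450,226),(511,256),q))
print(onz("top",470,182,.05))
print("pole tail",[ (onz("scene",333,75,z)).round(3) for z in(.06,)], [onz("scene",343,0,z).round(3) for z in(.2,.3,.4)])
```

```text
arm (340, 60) [ 0.554 -0.214  0.078]
arm (341, 30) [ 0.537 -0.144  0.2  ]
arm (342, 22) [ 0.526 -0.111  0.238]
arm (343, 5) [ 0.515 -0.072  0.296]
hose (380, 80) [ 0.425 -0.148  0.098]
hose (420, 60) [ 0.364 -0.257  0.112]
hose (450, 55) [ 0.312 -0.372  0.08 ]
hose (465, 60) [ 0.278 -0.461  0.027]
hose (470, 80) [ 0.252 -0.571 -0.094]
[ 0.55576306 -0.15019719  0.05      ]
pole tail [array([ 0.551, -0.168,  0.06 ])] [array([ 0.592, -0.286,  0.2  ]), array([ 0.521, -0.084,  0.3  ]), array([0.45 , 0.118, 0.4  ])]
```

```bash
cat >> h.py <<'E'
from scipy.spatial.transform import Rotation as Ro
def rot(o): return Ro.from_quat(np.asarray(o['tool_rot'])[[1,2,3,0]]).as_matrix()
def tm(X,o=None):
    o=o or status.get_obs(); return (rot(o).T@(np.asarray(X)-o['eef_pos'])*1000).round(1)
E
python3 - <<'E'
from h import *
o=status.get_obs()
for p in((.115,-.45,.36),(.30,-.35,.36)): print(tm(p,o))
E
```

```text
[-210.3   -2.5 -112.2]
[-262.5 -206.2 -112.1]
```

Request:
{"api": "arm_command", "payload": {
  "series": [
    [0, [-50, 0, -40], 0],
    [0, [-105, 0, -80], 0],
    [0, [-160, 0, -112], 0],
    [0, [-210, 0, -112], 0],
    [0, [-225, -50, -112], -0.15],
    [0, [-237, -102, -112], -0.3],
    [0, [-250, -154, -112], -0.45],
    [0, [-262, -206, -112], -0.6]
  ],
  "squeeze": 40
}}

```text
t: 1.15
eef_pos: [0.3011, -0.3497, 0.3604]
tool_rot: [0.0, 0.936, -0.353, 0.0]
contact_force: [0.3, -1.4, -0.2]
gripper_width: -0.001
```

Run:
```python
from h import *
o=status.get_obs();print(o['q'],o['eef_pos'],o['t'])
cv2.imwrite("pics/w1.png",read_camera("wrist"));cv2.imwrite("pics/s1.png",read_camera("scene"))
for p in((.41,-.20,.36),(.46,-.03,.36),(.47,.15,.36),(.52,.2,.3)): print(tm(p,o))
```

```text
[ 0.95731457  0.03534169 -0.23811357  1.87714323  0.00907911  1.22976648
 -0.00509323] [ 0.30109711 -0.34968333  0.36037612] 1.15
[ -17.1 -184.3    0.3]
[-9.18e+01 -3.45e+02  3.00e-01]
[-2.032e+02 -4.868e+02  2.000e-01]
[-198.7 -557.3   60.2]
```

View pics/w1.png

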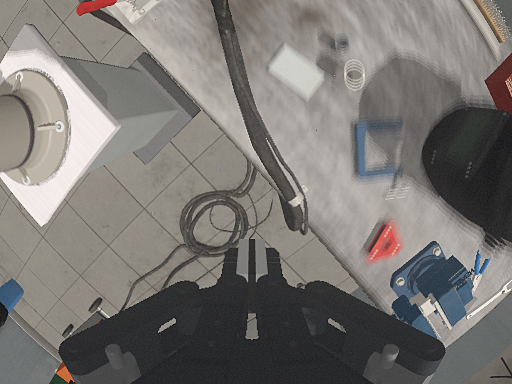

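View pics/s1.png

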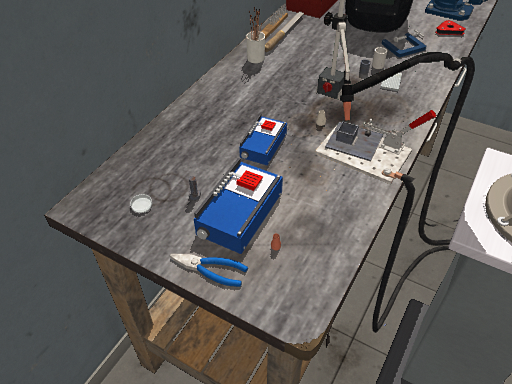

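Request:
{"api": "arm_command", "payload": {
  "series": [
    [0, [-5, -60, -10], -0.1],
    [0, [-11, -120, -20], -0.2],
    [0, [-17, -180, -30], -0.3],
    [0, [-17, -180, -30], -0.3]
  ]
}}

```text
t: 1.75
eef_pos: [0.4091, -0.201, 0.3912]
tool_rot: [-0.0, 0.978, -0.207, 0.001]
contact_force: [-0.0, -1.5, 0.6]
gripper_width: -0.0
```

Run:
```python
from h import *
o=status.get_obs();print(o['q'],o['eef_pos'],o['t'])
cv2.imwrite("pics/w2.png",read_camera("wrist"))
for p in((.46,-.03,.39),(.47,.15,.39),(.5,.18,.3)): print(tm(p,o))
```

```text
[ 0.75543145  0.01783999 -0.43587433  1.82750832  0.00699251  1.29596198
 -0.09995685] [ 0.40911054 -0.20099375  0.39119166] 1.75
[ -22.9 -176.9    1.3]
[ -86.7 -345.5    1.4]
[ -71.6 -385.    91.4]
```

View pics/w2.png

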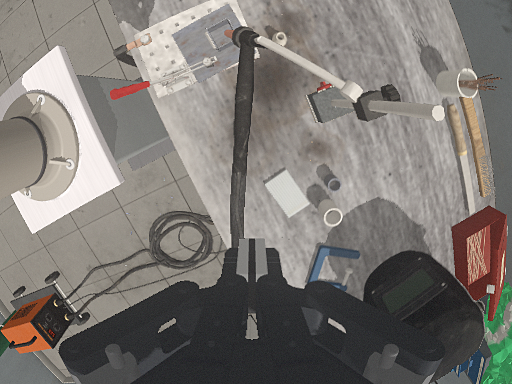

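Request:
{"api": "arm_command", "payload": {
  "series": [
    [0, [-6, -60, 0], -0.1],
    [0, [-13, -120, 0], -0.2],
    [0, [-23, -177, 0], -0.3],
    [0, [-44, -233, 0], -0.35],
    [0, [-65, -289, 0], -0.39],
    [0, [-87, -345, 20], -0.39],
    [0, [-72, -385, 70], -0.39],
    [0, [-72, -385, 90], -0.39]
  ]
}}

```text
t: 2.8
eef_pos: [0.5006, 0.1751, 0.2969]
tool_rot: [0.0, 1.0, -0.018, -0.002]
contact_force: [-0.7, -0.9, -0.1]
gripper_width: 0.002
```

Run:
```python
from h import *
o=status.get_obs();print(o['q'],o['eef_pos'],o['t'],rot(o)[:,0])
c=camera_model("wrist")
im=read_camera("wrist");cv2.imwrite("pics/w3.png",im)
print(px("wrist",[.549,.265,.062],c))
b,g,r=[im[...,i].astype(int) for i in range(3)]
m=(r>130)&(g<60)&(b<60);k,l,s,ce=cv2.connectedComponentsWithStats(m.astype(np.uint8))
for i in range(1,k):
  if s[i,4]>80:print(s[i],ce[i],onz("wrist",*ce[i],.062,c))
```

```text
[ 0.217021    0.28940044 -0.80414342  1.79751257  0.22469507  1.15347168
 -0.69554968] [0.50063572 0.17508081 0.2969271 ] 2.8 [ 0.99932409 -0.03654725 -0.0039574 ]
[289.48243614  91.25741146]
```

View pics/w3.png

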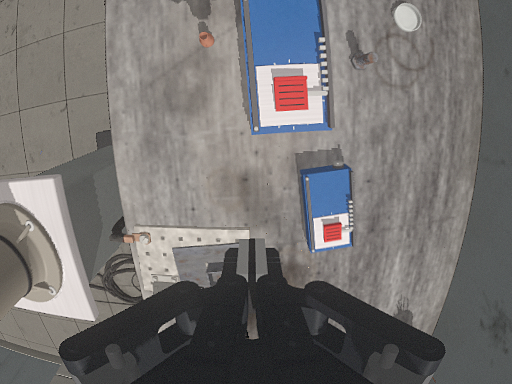

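Run:
```python
from h import *
c=camera_model("wrist");im=cv2.imread("pics/w3.png")
hsv=cv2.cvtColor(im,cv2.COLOR_BGR2HSV)
m=cv2.inRange(hsv,(0,150,70),(8,255,255))|cv2.inRange(hsv,(172,150,70),(180,255,255))
m=cv2.morphologyEx(m,cv2.MORPH_CLOSE,np.ones((5,5)))
k,l,s,ce=cv2.connectedComponentsWithStats(m)
for i in range(1,k):
  if s[i,4]>150:
    pts=np.argwhere(l==i)[:,::-1]
    W=np.array([onz("wrist",*p,.064,c)[:2] for p in pts],np.float32)*1000
    print(s[i],ce[i],cv2.minAreaRect(W))
m=cv2.inRange(hsv,(100,120,60),(125,255,255)); m[140:]=0
k,l,s,ce=cv2.connectedComponentsWithStats(m)
for i in range(1,k):
  if s[i,4]>80: print(s[i],ce[i].round(1))
cv2.imwrite("pics/c5.png",cv2.resize(im[0:150,220:360],None,fx=4,fy=4,interpolation=cv2.INTER_CUBIC))
```

```text
[ 274   76   34   35 1077] [290.41411328  92.82358403] ((547.646240234375, 260.7371520996094), (38.622127532958984, 40.64802551269531), 0.9112769961357117)
[324 223  17  19 279] [331.96415771 231.71326165] ((603.4544067382812, 79.18899536132812), (22.807212829589844, 25.272743225097656), 4.581205368041992)
[241   0  91 135 655] [276.3 103.5]
[ 249    0   75   70 4376] [284.8  31.1]
```

View pics/c5.png

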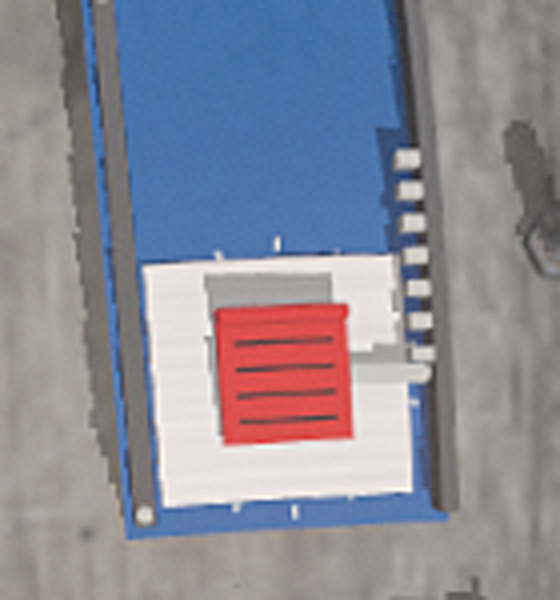

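Run:
```python
from h import *
o=status.get_obs()
c=camera_model("wrist")
P=[onz("wrist",220+a/4,b/4,.053,c)[:2] for a,b in((143,268),(398,255),(412,492),(165,505))]
P=np.array(P);print(P.round(4),P.mean(0))
for a,b in((0,1),(3,2)): d=P[b]-P[a];print(np.linalg.norm(d),np.degrees(np.arctan2(d[1],d[0])))
for a,b in((3,0),(2,1)): d=P[b]-P[a];print(np.linalg.norm(d),np.degrees(np.arctan2(-d[0],d[1])))
# box lower corners at top face z=.05
Q=np.array([onz("wrist",220+a/4,b/4,.05,c)[:2] for a,b in((127,538),(447,517))]);d=Q[1]-Q[0];print(Q,np.linalg.norm(d),np.degrees(np.arctan2(d[1],d[0])))
```

```text
[[0.508  0.294 ]
 [0.5859 0.2977]
 [0.5891 0.2233]
 [0.5119 0.2206]] [0.54872698 0.25889077]
0.07805860987545946 2.7269425425651646
0.07721864099892413 2.0341423946598844
0.073483345003226 3.0940663064310834
0.07441645777305192 2.438392196746475
[[0.49985541 0.21038834]
 [0.60130099 0.21510004]] 0.10155493504449883 2.6592284106413158
```

Run:
```python
from h import *
print(tm((.548,.262,.15)),tm((.548,.262,.10)))
```

```text
[ 46.4 -90.7 144.1] [ 46.8 -90.8 194. ]
```

Request:
{"api": "arm_command", "payload": {
  "series": [
    [0, [23, -45, 30], -0.04],
    [0, [46, -90, 65], -0.08],
    [0, [47, -91, 120], -0.08],
    [0, [47, -91, 160], -0.08],
    [0, [47, -91, 190], -0.08],
    [0, [47, -91, 190], -0.08]
  ]
}}

```text
t: 3.6
eef_pos: [0.5501, 0.2614, 0.1082]
tool_rot: [0.002, 1.0, 0.021, -0.002]
contact_force: [1.0, 0.1, 1.2]
gripper_width: -0.001
```

Run:
```python
from h import *
o=status.get_obs();print(o['q'],o['eef_pos'],o['t'],rot(o).round(4),o['contact_force'])
cv2.imwrite("pics/w4.png",read_camera("wrist"));
a=cv2.imread("pics/w4.png")
s=read_camera("scene");cv2.imwrite("pics/s4.png",cv2.resize(s[120:280,160:340],None,fx=4,fy=3.5))
print(tm((.548,.262,.079),o))
```

```text
[-0.03652323  0.6359536  -0.69993269  1.79171962  0.50794907  0.90805336
 -0.92324332] [0.55011962 0.26135422 0.10818443] 3.6 [[ 0.9992  0.041  -0.0039]
 [ 0.041  -0.9992 -0.0039]
 [-0.004   0.0038 -1.    ]] [0.97445373 0.11309018 1.21134784]
[-2.  -0.8 29.2]
```

View pics/w4.png

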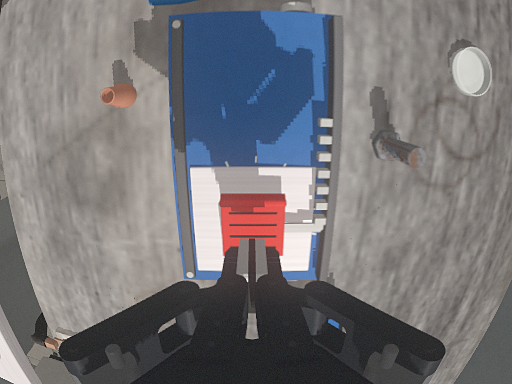

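View pics/s4.png

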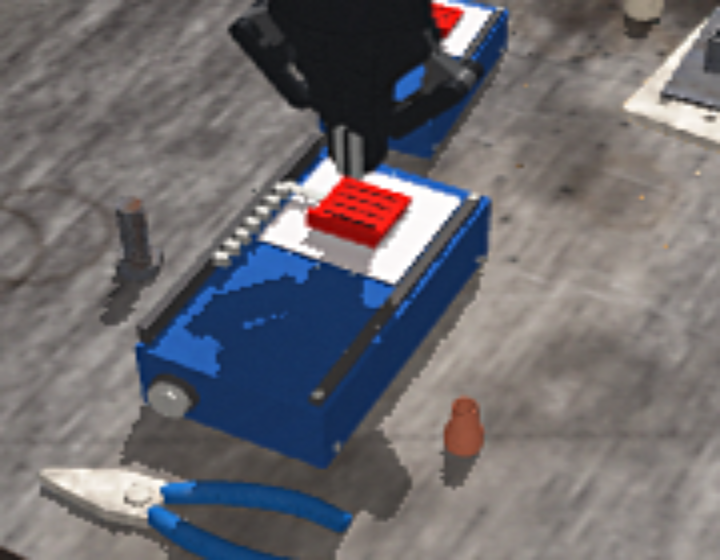

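Request:
{"api": "arm_command", "payload": {
  "series": [
    [0, [-1, -1, 15], 0],
    [0, [-1, -1, 25], 0],
    [0, [-1, -1, 31], 0],
    [0, [-1, -1, 34], 0],
    [0, [-1, -1, 34], 0]
  ]
}}

```text
t: 4.32
eef_pos: [0.5493, 0.2655, 0.0763]
tool_rot: [0.0, 1.0, 0.022, -0.0]
contact_force: [-2.1, -1.7, 4.3]
gripper_width: -0.001
```

Run:
```python
from h import *
for _ in range(3):
  o=status.get_obs();print(o['eef_pos'],o['contact_force']); im=read_camera("wrist")
cv2.imwrite("pics/w5.png",cv2.resize(im[140:300,150:360],None,fx=3.5,fy=3.5))
```

```text
[0.54932099 0.26547331 0.07630815] [-2.11098786 -1.72179597  4.3122241 ]
[0.54931815 0.26551206 0.07644854] [-1.9419046  -1.0130443   4.12002815]
[0.54931901 0.26559455 0.07651448] [-2.47016551 -1.50891742  2.68506806]
```

View pics/w5.png

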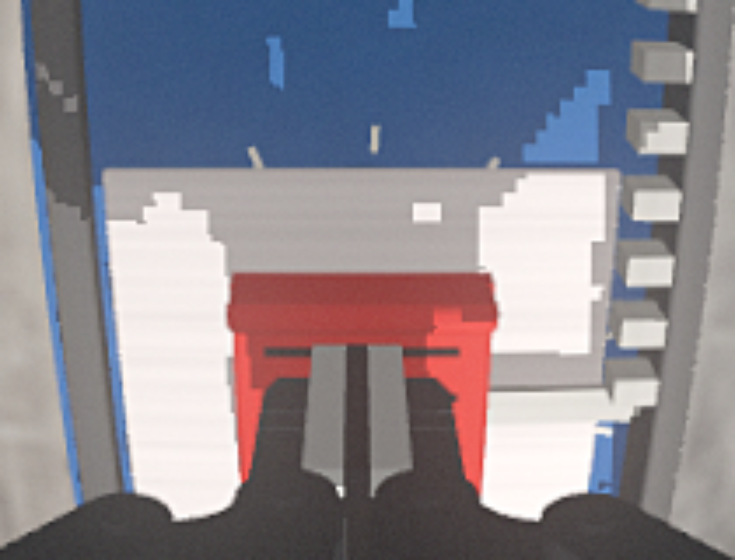

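Request:
{"api": "arm_command", "payload": {
  "series": [
    [0, [0, 0, 2], 0],
    [0, [0, 0, 4], 0],
    [0, [0, 0, 5], 0],
    [0, [0, 0, 5], 0]
  ]
}}

```text
t: 4.97
eef_pos: [0.5495, 0.2673, 0.0729]
tool_rot: [-0.001, 1.0, 0.022, 0.001]
contact_force: [-4.4, -1.4, 13.6]
gripper_width: 0.003
```

Run:
```python
from h import *
for _ in range(3):
  o=status.get_obs();print(o['eef_pos'],o['contact_force']); im=read_camera("wrist")
cv2.imwrite("pics/w6.png",cv2.resize(im[140:300,150:360],None,fx=3.5,fy=3.5))
```

```text
[0.54953087 0.26726852 0.07293944] [-4.4333063  -1.44213045 13.62136369]
[0.54951412 0.26728105 0.07294992] [-4.48594016 -1.74616673 14.38686496]
[0.54953065 0.26727305 0.07293647] [-5.56534119 -1.41600673 15.60509873]
```

View pics/w6.png

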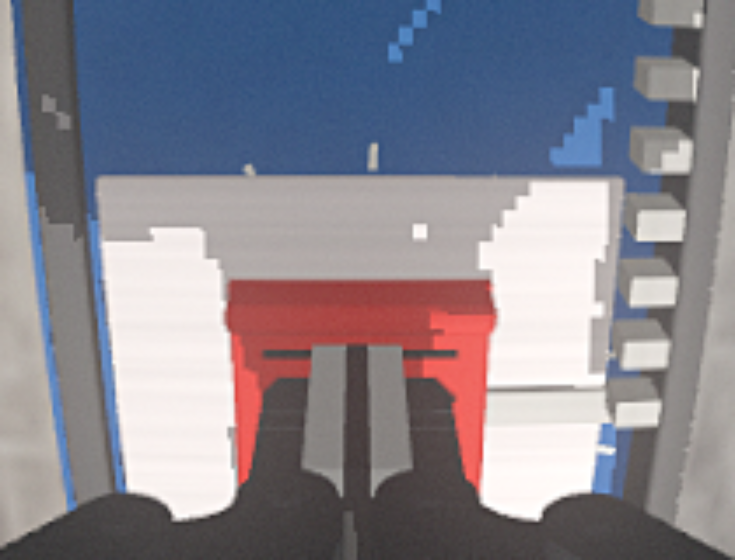

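Request:
{"api": "arm_command", "payload": {
  "series": [
    [0, [0, -6, 0], 0],
    [0, [0, -14, 0], 0],
    [0, [0, -24, 0], 0],
    [0, [0, -34, 0], 0],
    [0, [0, -44, 0], 0],
    [0, [0, -54, 0], 0],
    [0, [0, -64, 0], 0],
    [0, [0, -64, 0], 0]
  ]
}}

```text
t: 6.12
eef_pos: [0.5466, 0.3329, 0.073]
tool_rot: [-0.002, 1.0, 0.023, 0.001]
contact_force: [-3.9, 2.5, 11.1]
gripper_width: 0.004
```

Run:
```python
from h import *
o=status.get_obs();print(o['eef_pos'],o['contact_force'],o['t']); im=read_camera("wrist")
cv2.imwrite("pics/w7.png",im)
```

```text
[0.54662918 0.3329137  0.07302305] [-3.93258796  2.50292645 11.0931701 ] 6.125
```

View pics/w7.png

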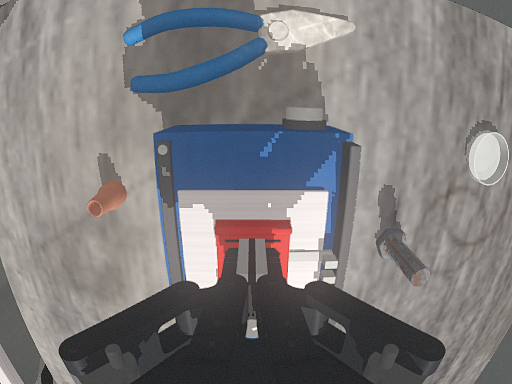

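Guard is moving with the fingers. Continue to the stop.

Request:
{"api": "arm_command", "payload": {
  "series": [
    [0, [0, -8, 0], 0],
    [0, [0, -16, 0], 0],
    [0, [0, -22, 0], 0],
    [0, [0, -26, 0], 0],
    [0, [0, -26, 0], 0]
  ]
}}

```text
t: 6.8
eef_pos: [0.5467, 0.3507, 0.0727]
tool_rot: [0.005, 1.0, 0.021, 0.0]
contact_force: [-6.8, -17.0, 24.1]
gripper_width: -0.0
```

Run:
```python
from h import *
o=status.get_obs();print(o['eef_pos'],o['contact_force'],o['t']); im=read_camera("wrist")
cv2.imwrite("pics/w8.png",im)
```

```text
[0.54671428 0.35065561 0.07269237] [ -6.78679596 -16.98593771  24.06037499] 6.8
```

View pics/w8.png

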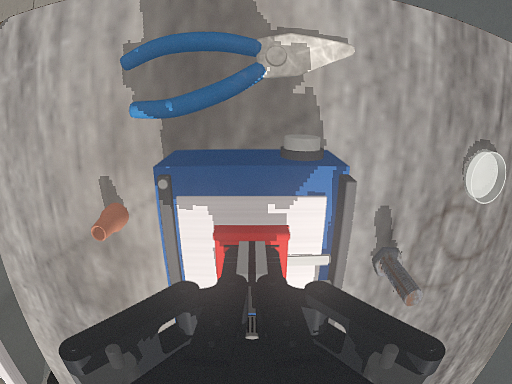

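Request:
{"api": "arm_command", "payload": {
  "series": [
    [0, [0, 2, -8], 0],
    [0, [0, 3, -20], 0],
    [0, [0, 3, -60], 0],
    [0, [0, 50, -100], 0],
    [0, [0, 100, -130], 0],
    [0, [0, 150, -130], 0],
    [0, [0, 165, -130], 0],
    [0, [0, 165, -130], 0]
  ]
}}

```text
t: 7.85
eef_pos: [0.5531, 0.1905, 0.2014]
tool_rot: [-0.0, 1.0, 0.021, 0.0]
contact_force: [-0.5, 0.0, -0.4]
gripper_width: -0.002
```

Run:
```python
from h import *
o=status.get_obs();c=camera_model("wrist");print(o['eef_pos'],o['contact_force'],o['t'],o['q']); im=read_camera("wrist")
np.savez("pics/c9.npz",**{k:np.asarray(v) for k,v in c.items()})
cv2.imwrite("pics/w9.png",im)
print(px("wrist",[.5484,.2615,.042],c))
u,v=px("wrist",[.5484,.2615,.042],c).astype(int)
cv2.imwrite("pics/w9c.png",cv2.resize(im[max(0,v-65):v+65,u-80:u+80],None,fx=4.5,fy=4.5,interpolation=cv2.INTER_CUBIC));print(u,v)
cv2.imwrite("pics/t9.png",cv2.resize(read_camera("top")[130:260,170:310],None,fx=4,fy=4))
```

```text
[0.55310898 0.19053956 0.20140134] [-0.49623818  0.03391061 -0.36328895] 7.85 [ 0.14319923  0.48752687 -0.76728005  1.78419517  0.3893845   1.02696067
 -0.72877537]
[248.92671004 110.02543452]
248 110
```

View pics/w9.png

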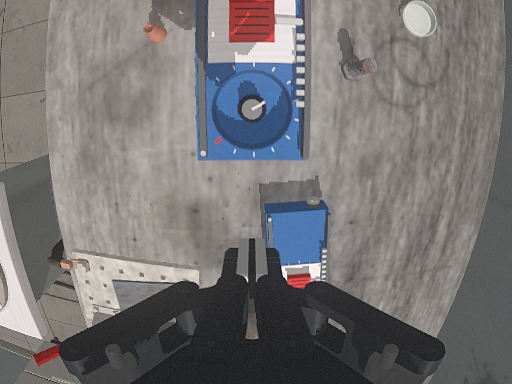

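View pics/w9c.png

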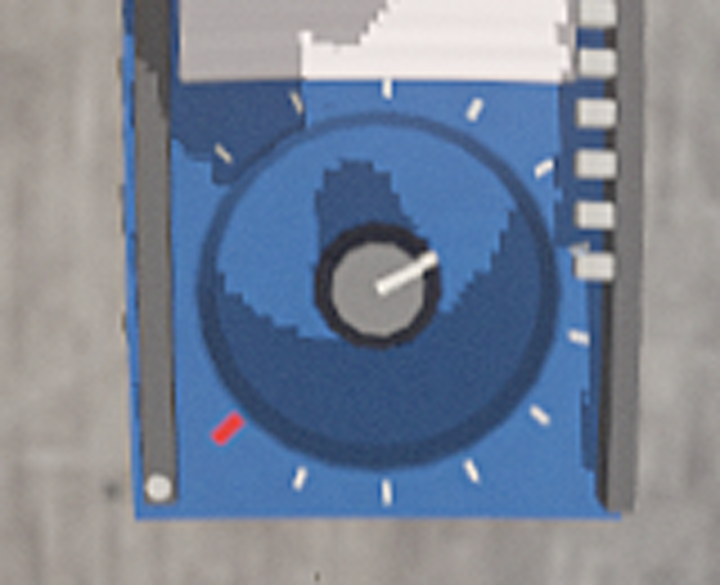

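View pics/t9.png

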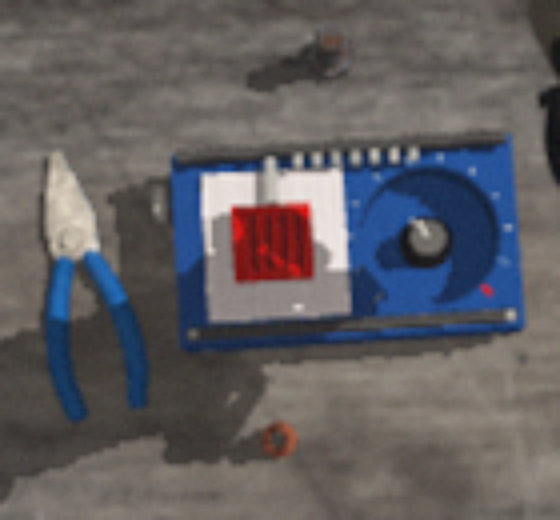

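The guard is open, the tab is up and the well is uncovered. In the crop, the knob is at (380,290), its line points to (432,258) and the red end stroke is at (228,428), so about 168° clockwise remain. I'll measure the knob and well centres.

Run:
```python
from h import *
c=camera_model("wrist")
print("knob wrist",onz("wrist",168+379/4.5,45+290/4.5,.042,c))
print("well wrist L/R",onz("wrist",168+198/4.5,45+290/4.5,.05,c),onz("wrist",168+558/4.5,45+290/4.5,.05,c))
print("well T/B",onz("wrist",168+380/4.5,45+112/4.5,.05,c),onz("wrist",168+380/4.5,45+468/4.5,.05,c))
print("knob top",onz("top",170+429/4,130+237/4,.042))
im=read_camera("top");b,g,r=[im[...,i].astype(int) for i in range(3)]
s=np.ptp(im.astype(int),axis=2)
m=((s<30)&(g>90)).astype(np.uint8);m[:170]=0;m[210:]=0;m[:,:262]=0;m[:,295:]=0
k,l,st,ce=cv2.connectedComponentsWithStats(m)
for i in range(1,k):
  if st[i,4]>15: print(st[i],ce[i],onz("top",*ce[i],.042))
print("tab wrist",onz("wrist",252,20,.062,c),"tab top",onz("top",170+272/4,130+243/4,.062))
L=onz("wrist",168+434/4.5,45+257/4.5,.042,c)-onz("wrist",168+379/4.5,45+290/4.5,.042,c)
K=onz("wrist",168+228/4.5,45+428/4.5,.05,c)-np.array([.5484,.2615,.05])
print(np.arctan2(L[1],L[0]),np.arctan2(K[1],K[0]))
```

```text
knob wrist [0.55051153 0.26484931 0.042     ]
well wrist L/R [0.51341574 0.26390027 0.05      ] [0.5871081  0.26721425 0.05      ]
well T/B [0.5490234  0.30191653 0.05      ] [0.55235583 0.22798457 0.05      ]
knob top [0.54883627 0.26179128 0.042     ]
[273 185   8   8  54] [276.42592593 188.72222222] [0.55001797 0.26354248 0.042     ]
tab wrist [0.54659185 0.34665115 0.062     ] tab top [0.54469975 0.34570926 0.062     ]
0.5956523713167484 -2.3880614930512754
```

Run:
```python
from h import *
print(tm((.5498,.2637,.09)),tm((.5498,.2637,.04)))
```

```text
[  0.8 -70.2 111.5] [  0.8 -70.1 161.5]
```

Request:
{"api": "arm_command", "payload": {
  "series": [
    [32, [0, -35, 30], 0],
    [32, [1, -70, 60], 0],
    [32, [1, -70, 90], 0],
    [32, [1, -70, 105], 0],
    [32, [1, -70, 105], 0],
    [32, [1, -70, 105], 0]
  ]
}}

```text
t: 8.75
eef_pos: [0.5514, 0.2611, 0.0974]
tool_rot: [-0.0, 1.0, 0.022, 0.001]
contact_force: [-0.2, -0.0, 0.1]
gripper_width: 0.373
```

Run:
```python
from h import *
for _ in range(2):
  o=status.get_obs();im=read_camera("wrist");print(o['eef_pos'],o['contact_force'],o['t'],o['q'],o['gripper_width'])
cv2.imwrite("pics/w10.png",im)
s=read_camera("scene");cv2.imwrite("pics/s10.png",cv2.resize(s[120:280,160:340],None,fx=4,fy=3.5))
print(tm((.5498,.2637,.04)))
```

```text
[0.55142927 0.26108794 0.09742238] [-0.17846666 -0.0347986   0.05726267] 8.75 [-0.04036245  0.64772477 -0.69109275  1.80022662  0.52156975  0.88241251
 -0.92916611] 0.3731864217912987
[0.55152711 0.26100214 0.09757458] [0.36751132 0.63050008 0.50997404] 8.8 [-0.04011286  0.6474417  -0.69117501  1.80029022  0.52164346  0.88229559
 -0.92922976] 0.37559207518802373
[-1.6 -2.9 57.5]
```

View pics/w10.png

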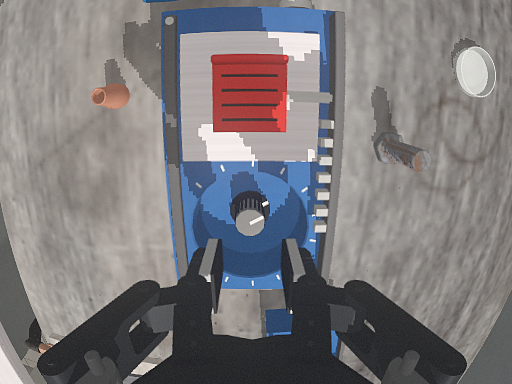

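View pics/s10.png

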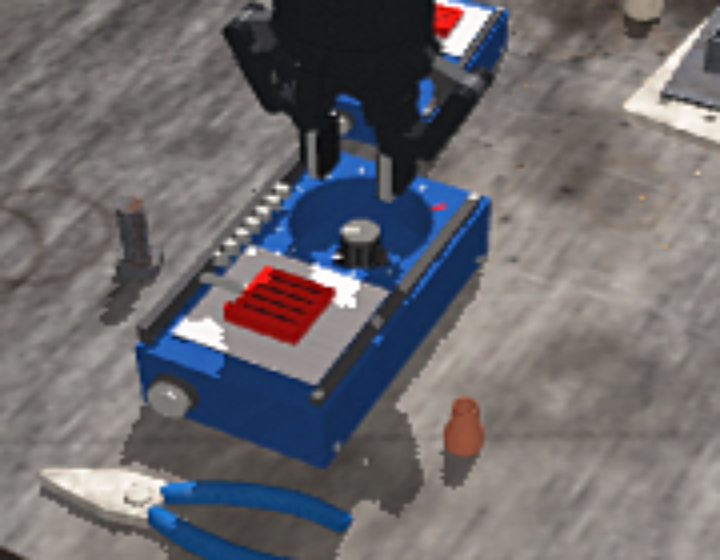

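Run:
```python
from h import *
print(onz("wrist",249.5,225,.042))
# pixel of a point on tool axis at tip height
o=status.get_obs();R=rot(o)
for d in(0,.017,.056): print(d,px("wrist",o['eef_pos']+R[:,2]*d))
for X in((.5505,.2648,.042),(.5498,.2627,.042)):print(px("wrist",X))
```

```text
[0.55071036 0.26089694 0.042     ]
0 [250.60975806 270.76419281]
0.017 [250.67099768 253.89435211]
0.056 [250.77969432 224.81509225]
[249.41294577 219.58134949]
[248.22934253 222.46110424]
```

Request:
{"api": "arm_command", "payload": {
  "series": [
    [32, [-1, -1, 20], 0],
    [32, [-1, -1, 38], 0],
    [32, [-1, -1, 48], 0],
    [32, [-1, -1, 54], 0],
    [32, [-1, -1, 57], 0],
    [32, [-1, -1, 57], 0]
  ]
}}

```text
t: 9.65
eef_pos: [0.5498, 0.2618, 0.0394]
tool_rot: [-0.0, 1.0, 0.022, 0.0]
contact_force: [-0.9, -0.6, -0.6]
gripper_width: 0.378
```

Run:
```python
from h import *
for _ in range(2):
  o=status.get_obs();im=read_camera("wrist");print(o['eef_pos'],o['contact_force'],o['t'],o['gripper_width'])
cv2.imwrite("pics/w11.png",cv2.resize(im[150:330,150:360],None,fx=3.3,fy=3.3))
```

```text
[0.54977562 0.26178756 0.03937257] [-0.90112928 -0.60074864 -0.6487112 ] 9.65 0.37770507505118006
[0.54988447 0.26187321 0.0396111 ] [-0.01784394  0.27347332  0.45848228] 9.7 0.377770066554728
```

View pics/w11.png

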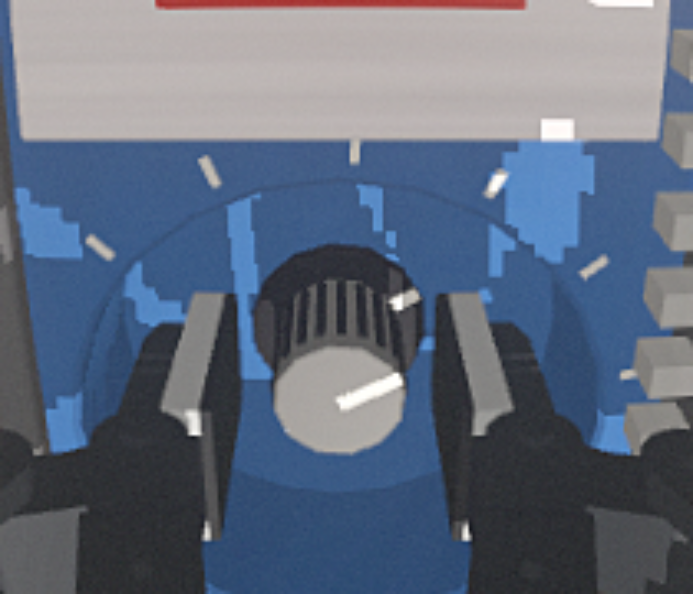

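Request:
{"api": "arm_command", "payload": {
  "series": [
    [10, [0, 0, 0], 0],
    [10, [0, 0, 0], 0],
    [10, [0, 0, 0], 0]
  ],
  "squeeze": 40
}}

```text
t: 10.12
eef_pos: [0.5503, 0.2618, 0.0399]
tool_rot: [-0.0, 1.0, 0.022, 0.001]
contact_force: [1.0, -0.7, 4.7]
gripper_width: 0.212
```

Request:
{"api": "arm_command", "payload": {
  "series": [
    [10, [0, 0, 0], 0.12],
    [10, [0, 0, 0], 0.24],
    [10, [0, 0, 0], 0.36],
    [10, [0, 0, 0], 0.36]
  ]
}}

```text
t: 10.62
eef_pos: [0.5502, 0.2618, 0.0399]
tool_rot: [-0.0, 0.988, -0.157, 0.001]
contact_force: [0.3, -1.0, 6.4]
gripper_width: 0.214
```

Run:
```python
from h import *
for _ in range(2):
  o=status.get_obs();im=read_camera("wrist");print(o['eef_pos'],o['contact_force'],o['torque'],o['t'],o['gripper_width'],o['q'])
cv2.imwrite("pics/w12.png",cv2.resize(im[150:330,150:360],None,fx=3.3,fy=3.3))
```

```text
[0.55019683 0.26181553 0.03988761] [ 0.34235375 -1.03980325  6.36197279] [-0.11157404 -0.118906   -0.08985526] 10.625 0.2143501311275664 [-0.13695851  0.69767748 -0.55749548  1.82963418  0.51605516  0.76167944
 -1.28700266]
[0.55021511 0.26187537 0.03992092] [ 0.81826431 -1.0308506   5.67633825] [-0.19352867 -0.06460655 -0.07418533] 10.675 0.2152497229839939 [-0.13661514  0.69780563 -0.55803141  1.82951593  0.51636385  0.76187765
 -1.28583166]
```

View pics/w12.png

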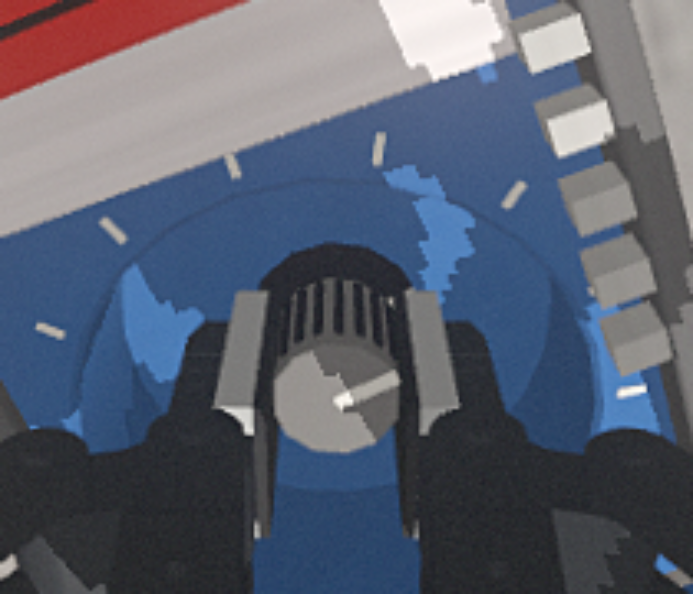

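Request:
{"api": "arm_command", "payload": {
  "series": [
    [32, [0, 0, 0], 0],
    [32, [0, 0, -1], 0],
    [32, [0, 0, -1], 0],
    [32, [0, 0, -1], -0.18],
    [32, [0, 0, -1], -0.36],
    [32, [0, 0, -1], -0.54],
    [32, [0, 0, -1], -0.72],
    [32, [0, 0, -1], -0.9]
  ]
}}

```text
t: 11.72
eef_pos: [0.5495, 0.2615, 0.0401]
tool_rot: [0.0, 0.957, 0.291, -0.0]
contact_force: [0.4, -0.3, 0.1]
gripper_width: 0.372
```

Request:
{"api": "arm_command", "payload": {
  "series": [
    [32, [0, 0, 0], -0.18],
    [32, [0, 0, 0], -0.36],
    [32, [0, 0, 0], -0.54],
    [32, [0, 0, 0], -0.72],
    [32, [0, 0, 0], -0.9],
    [32, [0, 0, 0], -1.0],
    [32, [0, 0, 0], -1.0]
  ]
}}

```text
t: 12.6
eef_pos: [0.5495, 0.2614, 0.0399]
tool_rot: [-0.0, 0.703, 0.711, -0.0]
contact_force: [0.9, 0.3, -0.3]
gripper_width: 0.377
```

Run:
```python
from h import *
for _ in range(1):
  o=status.get_obs();im=read_camera("wrist");print(o['eef_pos'],o['contact_force'],o['torque'],o['t'],o['gripper_width'],o['q'])
cv2.imwrite("pics/w13.png",im)
```

```text
[0.5495285  0.26144544 0.039949  ] [ 0.92861996  0.28851331 -0.26336356] [ 0.0121432  -0.04850551 -0.04236665] 12.6 0.37667034346912287 [ 0.12441624  0.85655252 -0.96128849  1.81265533  0.85999413  0.9560973
  0.36318258]
```

View pics/w13.png

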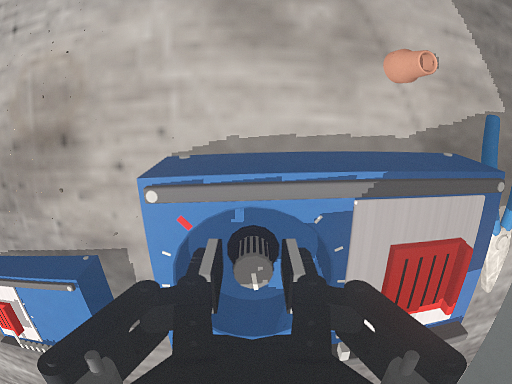

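Request:
{"api": "arm_command", "payload": {
  "series": [
    [10, [0, 0, -1.5], 0],
    [10, [0, 0, -1.5], 0],
    [10, [0, 0, -1.5], 0],
    [10, [0, 0, -1.5], 0.16],
    [10, [0, 0, -1.5], 0.32],
    [10, [0, 0, -1.5], 0.48],
    [10, [0, 0, -1.5], 0.64],
    [10, [0, 0, -1.5], 0.8]
  ]
}}

```text
t: 13.65
eef_pos: [0.5497, 0.2626, 0.0415]
tool_rot: [-0.001, 0.925, 0.38, 0.0]
contact_force: [2.1, 5.3, -10.7]
gripper_width: 0.214
```

Request:
{"api": "arm_command", "payload": {
  "series": [
    [10, [0, 0, 0], 0.16],
    [10, [0, 0, 0], 0.32],
    [10, [0, 0, 0], 0.48],
    [10, [0, 0, 0], 0.64],
    [10, [0, 0, 0], 0.8],
    [10, [0, 0, 0], 0.96],
    [10, [0, 0, 0], 1.12],
    [10, [0, 0, 0], 1.28]
  ]
}}

```text
t: 14.65
eef_pos: [0.5505, 0.2628, 0.0415]
tool_rot: [-0.001, 0.969, -0.248, 0.001]
contact_force: [5.7, 4.8, -13.3]
gripper_width: 0.215
```

Request:
{"api": "arm_command", "payload": {
  "series": [
    [10, [0, 0, 0], 0.12],
    [10, [0, 0, 0], 0.24],
    [10, [0, 0, 0], 0.36],
    [10, [0, 0, 0], 0.46],
    [10, [0, 0, 0], 0.46]
  ]
}}

```text
t: 15.28
eef_pos: [0.5508, 0.2626, 0.0415]
tool_rot: [-0.001, 0.888, -0.46, 0.001]
contact_force: [6.9, 4.7, -13.1]
gripper_width: 0.213
```

Run:
```python
from h import *
for _ in range(1):
  o=status.get_obs();im=read_camera("wrist");print(o['eef_pos'],o['contact_force'],o['torque'],o['t'],o['gripper_width'],o['q'])
cv2.imwrite("pics/w14.png",im)
```

```text
[0.55080043 0.26257386 0.04154716] [  6.90692094   4.7339972  -13.09542618] [ 0.8735242  -1.32765642  0.24880369] 15.275 0.21296530672429131 [-0.23785692  0.66395626 -0.41661509  1.83557619  0.38764993  0.71990365
 -1.82633244]
```

View pics/w14.png

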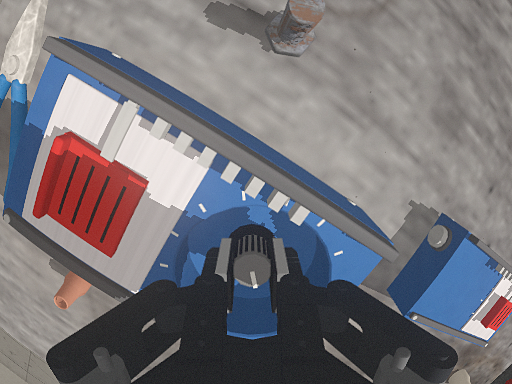

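Request:
{"api": "arm_command", "payload": {
  "series": [
    [10, [0, 0, 0], 0.06],
    [10, [0, 0, 0], 0.12],
    [10, [0, 0, 0], 0.18],
    [10, [0, 0, 0], 0.24],
    [10, [0, 0, 0], 0.24]
  ]
}}

```text
t: 15.95
eef_pos: [0.5487, 0.2615, 0.0416]
tool_rot: [0.001, 0.827, -0.563, -0.0]
contact_force: [-0.9, 0.8, -4.0]
gripper_width: 0.214
```

Run:
```python
from h import *
o=status.get_obs();print(o['eef_pos'],o['contact_force'],o['torque'],o['tool_rot'],o['t'],o['gripper_width'],o['q'])
```

```text
[0.54874101 0.26145967 0.04158868] [-0.88280866  0.83305544 -3.95951397] [-0.00704575  0.28477795  0.01985803] [ 8.86164010e-04  8.26702291e-01 -5.62638804e-01 -3.35616689e-04] 15.95 0.21371556544959253 [-0.28024657  0.65287089 -0.35868975  1.8407944   0.33373143  0.70921689
 -2.02252139]
```

Request:
{"api": "arm_command", "payload": {
  "series": [
    [32, [0, 0, 0], 0],
    [32, [0, 0, 0], 0],
    [32, [0, 0, -2], 0],
    [32, [0, 0, -30], 0],
    [32, [0, 0, -80], 0],
    [32, [0, 20, -120], 0],
    [32, [0, 40, -120], 0],
    [32, [0, 40, -120], 0]
  ]
}}

```text
t: 16.95
eef_pos: [0.5118, 0.2466, 0.1626]
tool_rot: [-0.0, 0.827, -0.563, 0.0]
contact_force: [0.9, 0.2, 1.4]
gripper_width: 0.374
```

Run:
```python
from h import *
o=status.get_obs();im=read_camera("wrist");print(o['eef_pos'],o['contact_force'],o['t'],o['q'])
cv2.imwrite("pics/w15.png",im)
c=camera_model("wrist");u,v=px("wrist",[.5498,.2625,.042],c).astype(int);print(u,v)
cv2.imwrite("pics/w15c.png",cv2.resize(im[max(0,v-65):v+65,u-80:u+80],None,fx=4.5,fy=4.5,interpolation=cv2.INTER_CUBIC))
cv2.imwrite("pics/t15.png",cv2.resize(read_camera("top")[130:260,170:310],None,fx=4,fy=4))
```

```text
[0.51177211 0.24655772 0.16259662] [0.92879864 0.17685121 1.3767271 ] 16.95 [-0.21795563  0.4357762  -0.43350107  1.87233302  0.23262699  0.88255026
 -1.96014957]
250 149
```

View pics/w15c.png

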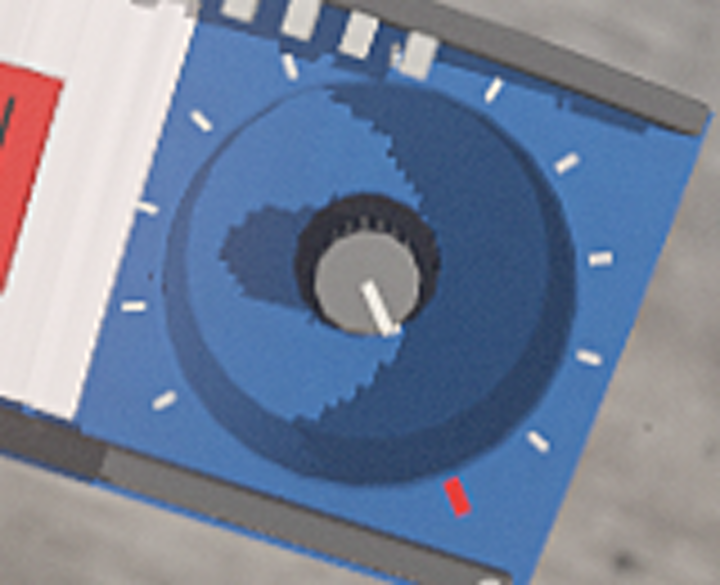

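View pics/w15.png

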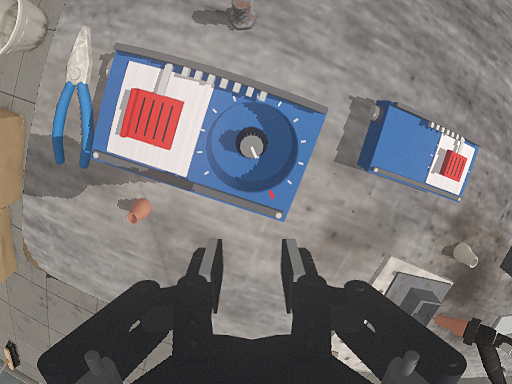

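View pics/t15.png

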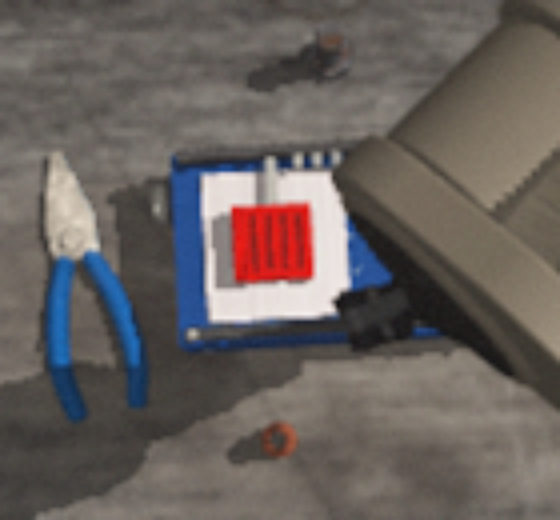

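Run:
```python
from h import *
W=lambda a,b,z:onz("wrist",170+a/4.5,84+b/4.5,z)[:2]
an=lambda d:np.arctan2(d[1],d[0])
kc=W(367,283,.042);print(kc)
print("line ctr->end",an(W(393,332,.042)-kc),"line own",an(W(392,331,.042)-W(368,285,.042)))
wc=(W(165,285,.05)+W(576,285,.05))/2; wc2=np.array([.5498,.2625]);wv=(W(370,82,.05)+W(370,486,.05))/2;print(wc,wv)
r=W(457,497,.05)
for w in(wc,wc2,kc): print("red",an(r-w))
print("red own",an(W(464,514,.05)-W(450,481,.05)))
im=cv2.imread("pics/w15.png")
cv2.imwrite("pics/w15d.png",cv2.resize(im[130:205,225:285],None,fx=8,fy=8,interpolation=cv2.INTER_CUBIC))
```

```text
[0.55226806 0.26238731]
line ctr->end -2.286524453890902 line own -2.2934101564269427
[0.55362469 0.26223549] [0.55263958 0.26196289]
red -2.3860021971067638
red -2.3167903406581054
red -2.361419649068139
red own -2.366347140029924
```

View pics/w15d.png

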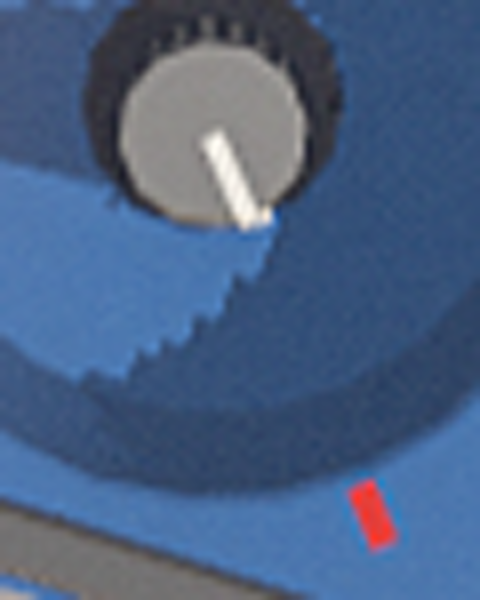

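The line sits within roughly 0.03–0.08 rad of the red stroke, which is a bit close to the tolerance. There is ample time, so I'll re-grip harder and press it onto the stop.

Request:
{"api": "arm_command", "payload": {
  "series": [
    [32, [0, -20, 0], -0.15],
    [32, [0, -40, 0], -0.3],
    [32, [0, -40, 20], -0.45],
    [32, [0, -40, 60], -0.6],
    [32, [0, -40, 85], -0.6],
    [32, [0, -40, 103], -0.6],
    [32, [0, -40, 119], -0.6],
    [32, [0, -40, 119], -0.6]
  ]
}}

```text
t: 18.05
eef_pos: [0.5492, 0.2615, 0.0417]
tool_rot: [0.001, 0.956, -0.294, -0.001]
contact_force: [-1.0, 0.3, 0.6]
gripper_width: 0.377
```

Run:
```python
from h import *
im=read_camera("wrist");o=status.get_obs();print(o['eef_pos'],o['contact_force'],o['torque'],o['t'],o['q'])
cv2.imwrite("pics/w16.png",cv2.resize(im[150:330,150:360],None,fx=3.3,fy=3.3))
```

```text
[0.54975888 0.26185144 0.04272656] [ 0.03841986 -0.61766026 -0.45526149] [-0.00318931 -0.04915163 -0.03911435] 18.1 [-0.19180715  0.6746861  -0.48029576  1.83265521  0.44129983  0.74201827
 -1.50924796]
```

View pics/w16.png

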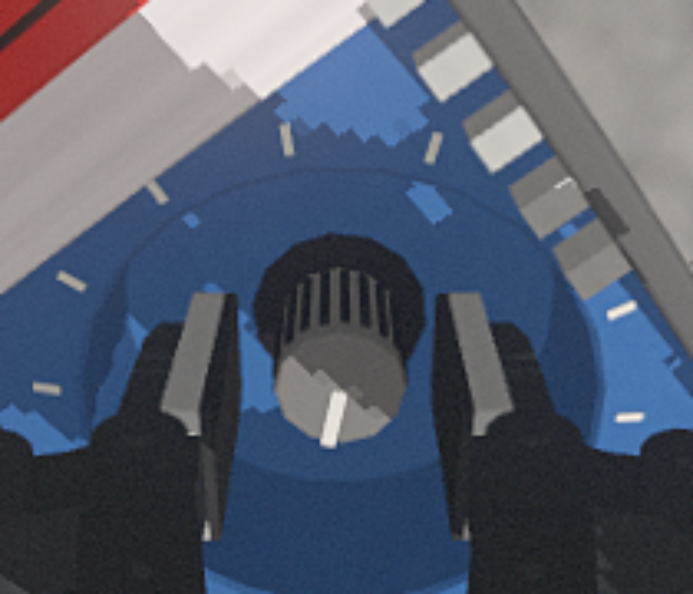

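Request:
{"api": "arm_command", "payload": {
  "series": [
    [10, [0, 0, 0], 0],
    [10, [0, 0, 0], 0],
    [10, [0, 0, 0], 0],
    [10, [0, 0, 0], 0.03],
    [10, [0, 0, 0], 0.06]
  ],
  "squeeze": 80
}}

```text
t: 18.73
eef_pos: [0.5503, 0.2621, 0.0439]
tool_rot: [-0.001, 0.947, -0.322, 0.001]
contact_force: [-1.1, -1.0, 6.5]
gripper_width: 0.197
```

Run:
```python
from h import *
o=status.get_obs();print(o['eef_pos'],o['contact_force'],o['torque'],o['joint_torque'][6],o['tool_rot'],o['t'])
```

```text
[0.55029811 0.2621435  0.04393401] [-1.11575131 -0.98262122  6.53990994] [-0.18745661  0.16451738  0.92754374] -0.6571798212826252 [-5.09349146e-04  9.46902378e-01 -3.21519541e-01  9.01139719e-04] 18.725
```

Request:
{"api": "arm_command", "payload": {
  "series": [
    [10, [0, 0, 0], 0.03],
    [10, [0, 0, 0], 0.06],
    [10, [0, 0, 0], 0.09]
  ]
}}

```text
t: 19.1
eef_pos: [0.5486, 0.2602, 0.0439]
tool_rot: [0.002, 0.931, -0.365, -0.0]
contact_force: [-6.2, -5.7, 14.3]
gripper_width: 0.197
```

Run:
```python
from h import *
o=status.get_obs();print(o['eef_pos'],o['contact_force'],o['torque'],o['joint_torque'][6],o['tool_rot'],o['t'])
```

```text
[0.54858776 0.26023075 0.04385516] [-6.2359912  -5.71718543 14.27790056] [-1.21123428  1.53002963  0.06074684] 0.1967274583876133 [ 1.87369030e-03  9.31009224e-01 -3.64990770e-01 -2.29428812e-04] 19.1
```

Request:
{"api": "arm_command", "payload": {
  "series": [
    [10, [0, 0, 0], 0.03],
    [10, [0, 0, 0], 0.06],
    [10, [0, 0, 0], 0.09]
  ]
}}

```text
t: 19.48
eef_pos: [0.5484, 0.2604, 0.0438]
tool_rot: [0.002, 0.914, -0.405, -0.0]
contact_force: [-7.5, -5.5, 15.5]
gripper_width: 0.194
```

Run:
```python
from h import *
o=status.get_obs();print(o['eef_pos'],o['contact_force'],o['torque'],o['joint_torque'][6],o['tool_rot'],o['t'])
```

```text
[0.54843976 0.26041144 0.04384578] [-7.53176862 -5.52739474 15.51401558] [-1.22192202  1.54253772  0.99382324] -0.7653087191283703 [ 1.91534268e-03  9.14178007e-01 -4.05308404e-01 -1.53018821e-05] 19.475
```

Torque jumped to about 0.93 N m within 0.06 rad, against 0.06 N m of friction, so the knob is on its firm end stop. Now release and retreat.

Request:
{"api": "arm_command", "payload": {
  "series": [
    [32, [0, 0, 0], 0],
    [32, [0, 0, 0], 0],
    [32, [0, 0, 0], 0],
    [32, [0, 0, -30], 0],
    [32, [0, 0, -80], 0],
    [32, [0, 20, -120], 0],
    [32, [0, 60, -140], 0],
    [32, [0, 60, -140], 0]
  ],
  "squeeze": 40
}}

```text
t: 20.48
eef_pos: [0.5046, 0.2199, 0.1842]
tool_rot: [0.0, 0.914, -0.407, 0.001]
contact_force: [0.4, 0.4, 0.4]
gripper_width: 0.374
```

Run:
```python
from h import *
o=status.get_obs();im=read_camera("wrist");print(o['eef_pos'],o['contact_force'],o['t'],o['q'])
c=camera_model("wrist");u,v=px("wrist",[.5505,.2625,.042],c).astype(int);print(u,v)
y0=max(0,v-65);x0=u-80
cv2.imwrite("pics/w17.png",im)
cv2.imwrite("pics/w17c.png",cv2.resize(im[y0:v+65,x0:u+80],None,fx=4.5,fy=4.5,interpolation=cv2.INTER_CUBIC));print(x0,y0)
```

```text
[0.50461963 0.21985995 0.18424086] [0.38832317 0.43908319 0.39805617] 20.475 [-0.10666889  0.39439224 -0.52113538  1.89167398  0.24576837  0.9171657
 -1.58247846]
250 121
170 56
```

View pics/w17c.png

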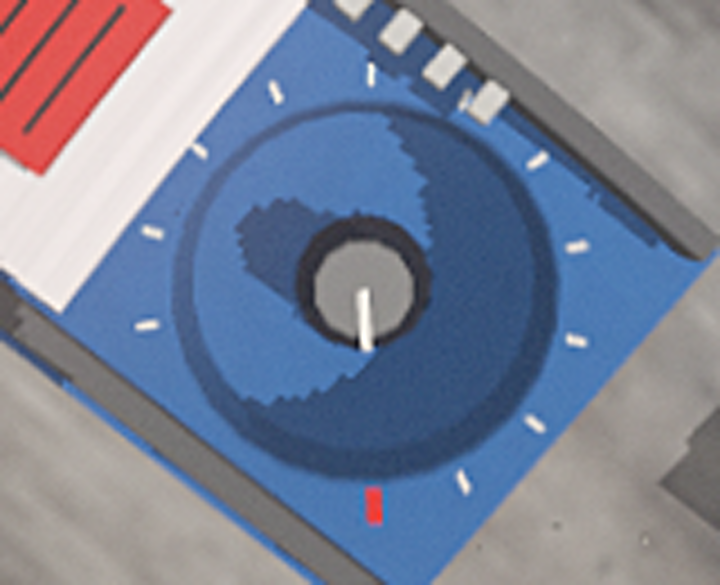

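View pics/w17.png

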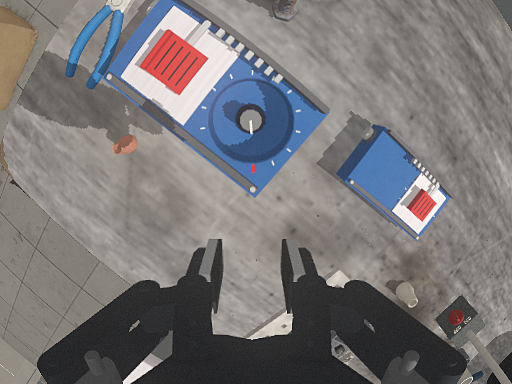

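The white line now points straight at the red stroke: the line runs from (363,290) to (367,350), the stroke is at (374,505). The guard is open, the tab is up, the nozzle, bolt and cutters are in place, and the gripper is clear.

Run:
```python
from station import bot
print(bot.hand_in())
```

```text
the job is handed in; nothing more can be done
None
```

The guard is open, the lock tab is up and the knob is on its clockwise end stop. I handed the job in at about 20.5 s of the 61 s allowed. `hand_in()` gives no verdict, so this rests on my own checks.

**What I did:** I pressed the tab fully down with shut fingers and pushed the guard against its open stop. I then lifted off and the tab sprang up. I turned the knob clockwise in two grips because of the last joint's range. The picture then put it about 0.03–0.08 rad short of the red stroke, with 0.12 rad allowed, so I gripped it again harder to make sure.

**Last checks:**
- **Guard:** its stop was felt as about 17 N of back-push. The tab was measured about 82 mm from its shut position, and it was up in the pictures.
- **Knob:** on the third grip the torque rose to about 0.93 N m within 0.06 rad (friction is only about 0.06 N m), so it is on the stop. Its white line then agreed with the red stroke to about 0.01 rad in the picture.
- **Loose parts:** the nozzle, bolt and cutters look undisturbed in the pictures.
- **Robot:** clear of everything, with wrist force back to noise.

**Disagreements:**
- The cameras differed by 2–4 mm on the knob's position, and I used a value between them, checked against the close wrist view.
- The fingers slipped on the knob at the stop at about 1 N m.

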